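# Re-rack four tin caddies in reverse order

### The arm

A 6-joint arm with a two-finger parallel gripper is mounted at the origin on the work surface. World frame = base frame: x ahead of the robot, y to its left, z up, the work surface at z = 0. Lengths are in m, angles in rad, forces in N, time in s.
With the tool pointing down it reaches from about 0.3 to 1 m from the base axis. Payload 5.1 kg.
Tool frame: the origin (TCP) lies between the finger pads; the fingertips stand 11 mm ahead of it and the grasp point (between the pads) lies 8 mm behind it (tips_ahead is the z of the fingertips in the tool frame, in m); z points along the fingers, y is the line along which they close (so a half turn about z gives the same grasp; the last joint's range is limited). The gripper opens to 95 mm and grips with 3 to 60 N. Pads are 20 mm wide; open, the fingers measure 119 mm over their backs; the gripper's body (75 mm by 180 mm) begins 59 mm behind the grasp point.
Start: joints at [1.043, 0.124, 1.65, -0, 1.367, -0.083], TCP at [0.28, 0.587, 0.226] pointing down, gripper open.
Joint ranges: [-2.61, 2.61], [-1.02, 2.33], [0.03, 2.71], [-1.35, 4.49], [0.32, 2.68], [-2.91, 2.91]. Speed limits (rad/s): [2.57, 2.57, 3.14, 3.14, 3.14, 3.14].

### API

Orientations are given as a unit quaternion [w, x, y, z].
In Python, from plant import state, grab_frame, camera_params, close_job, tips_ahead gives the robot as it stands.
- The arm moves only by the shell command python3 -m pendant [OPENING], which reads ROWS from standard input. ROWS is one flat JSON list of numbers that holds 1 to 5 rows one after another, with no inner brackets; each row has 4 numbers: dx, dy, dz in a scale on which 1.0 is 0.6 m, then a turn about the tool's z in fractions of the full range, 1 being 4 rad; each row is the pose to reach, as a shift and turn from the pose commanded when the command began, along the tool's axes at that moment; what a row does not reach only later rows make up. A row lasts 1/10 s, in which the tool goes at most 0.05 m and 0.15 rad, less where a joint would pass 70% of its speed; a pose out of reach is approached as far as the arm can. OPENING is the finger opening in m, set as the command begins (- or left out keeps the last). The fingers move at their own pace and stop on an object; the grip force is fixed at half the most. Time passes only in rows, so rows that do not move let the fingers close. It prints the time, the measured TCP pose, the force, the opening and the grip force at its end. No shift or turn number may pass 1 either way. Input that does not fit is refused with a message, and nothing moves.
- state(): the state, without advancing time (a new reading comes with each control period).
- grab_frame(name): name is "side" or "top" or "wrist"; returns the picture (400x640x3 uint8, blue, green, red); there is no depth.
- camera_params(name): a dict with "camera_matrix" (3x3 intrinsics, pixels), "k1" (the pictures are not rectified: a ray, as slopes to the right and down, at radius r is drawn at 1 + k1 r^2 times it, then the intrinsics apply), "xyz" and "rotation" of the camera in the world. Camera axes: x right, y down, z forward; pixel columns grow to the right and rows downward; lengths in m; the calibration is good to about 2 mm. A picture is of the moment at which its call begins: read the wrist's pose just before it. camera_params takes no time and is no camera call; for the wrist camera it gives the pose at the moment of the call.
- close_job(): hands the job in; it is judged then, once.
The state is a dict: "t": time; "q": joint angles; "qvel": joint speeds; "joint_efforts": joint torques, N m; "ee_pos": TCP position; "tcp_rot": TCP orientation; "wrist_force": force on the tool from outside, world axes, zero at the start; "ft_torque": the same for the moment, N m; "width": finger opening in m; "grasp_force": force on a finger pad.
Only numpy, scipy, OpenCV 4.12 (cv2) and the standard library are available. Lean on these libraries where they do the work, as an engineer would, in place of code of your own. Each camera call takes 0.05 s, during which the arm holds its last target. There are 200 camera calls.

### The job

The four tin caddies stand in the wooden bench tray in the order in which they were chased. Move them to the white finishing stand in the reverse order, so that the caddy at the left end of the tray comes to the right end of the stand and so on along the row (left and right as seen from the robot), one to each pocket. Keep them upright and set each down gently, without dropping it, flat on its pocket's floor.

Things in the scene. Friction and masses are not known exactly. Their poses are not given: they have to be found in the camera images.
- caddy_blue: Tin tea caddy with blue lid, loose: upright cylinder 50 mm across, 76 mm high (bright metal up to 62 mm, then the blue flat lid, fixed on), 0.14 to 0.27 kg. Origin: centre of its underside; z up along its axis; yaw means nothing. Starts in the seat with the blue tag. Soft metal, easily dented.
- caddy_red: Tin tea caddy with red lid, loose: upright cylinder 50 mm across, 76 mm high (bright metal up to 62 mm, then the red flat lid, fixed on), 0.14 to 0.27 kg. Origin: centre of its underside; z up along its axis; yaw means nothing. Starts in the seat with the red tag. Soft metal, easily dented.
- caddy_yellow: Tin tea caddy with yellow lid, loose: upright cylinder 50 mm across, 76 mm high (bright metal up to 62 mm, then the yellow flat lid, fixed on), 0.14 to 0.27 kg. Origin: centre of its underside; z up along its axis; yaw means nothing. Starts in the seat with the yellow tag. Soft metal, easily dented.
- caddy_green: Tin tea caddy with green lid, loose: upright cylinder 50 mm across, 76 mm high (bright metal up to 62 mm, then the green flat lid, fixed on), 0.14 to 0.27 kg. Origin: centre of its underside; z up along its axis; yaw means nothing. Starts in the seat with the green tag. Soft metal, easily dented.
- seat_blue: Square brown wooden seat with a blue tag (34 x 11 mm) on its front (-x) side, fixed on the bench tray: 72 x 72 mm, walls 4 mm thick, 12 mm high; its floor is 4 mm above its origin (centre of its underside). Axes as the tray's. The blue caddy stands in it at the start, up to 4 mm off-centre each way. It stays put and so shows where the blue caddy came from.
- seat_red: Square brown wooden seat with a red tag (34 x 11 mm) on its front (-x) side, fixed on the bench tray: 72 x 72 mm, walls 4 mm thick, 12 mm high; its floor is 4 mm above its origin (centre of its underside). Axes as the tray's. The red caddy stands in it at the start, up to 4 mm off-centre each way. It stays put and so shows where the red caddy came from.
- seat_yellow: Square brown wooden seat with a yellow tag (34 x 11 mm) on its front (-x) side, fixed on the bench tray: 72 x 72 mm, walls 4 mm thick, 12 mm high; its floor is 4 mm above its origin (centre of its underside). Axes as the tray's. The yellow caddy stands in it at the start, up to 4 mm off-centre each way. It stays put and so shows where the yellow caddy came from.
- seat_green: Square brown wooden seat with a green tag (34 x 11 mm) on its front (-x) side, fixed on the bench tray: 72 x 72 mm, walls 4 mm thick, 12 mm high; its floor is 4 mm above its origin (centre of its underside). Axes as the tray's. The green caddy stands in it at the start, up to 4 mm off-centre each way. It stays put and so shows where the green caddy came from.
- bench_tray: Bench tray, fixed: light wooden board 100 (x) x 332 (y) x 6 mm, end strips 22 mm high. Carries the four seats in a row at its y = +120, +40, -40, -120 mm, in any colour order. Origin: centre of its underside, on the bench; z up. +y is its left end seen from the robot; turned at most 7 degrees. May be the nearer or the farther rack.
- stand: Finishing stand, fixed, empty at first: white frame, grey floor, 88 (x) x 326 mm (y). Four pockets in a row at its x = 0, y = +120, +40, -40, -120 mm, each 76 (x) x 74 mm (y) inside; floor 6 mm, wall tops 20 mm above the bench; walls 6 mm thick. Origin: centre of its underside, on the bench; z up. +y is its left end seen from the robot; turned at most 7 degrees.
Mind the look-alikes: they are no part of the job. Leave any purple look-alike of the caddy_blue alone.

How it is judged:
By the outcome, as a careful person would: the job done as asked, in the order asked, and still so for the second after the job is handed in, with the robot touching nothing.
It also fails if it takes over 102 s, if anything falls off the work surface, if the arm or the gripper's body presses on something with over 40 N, if the wrist force passes 120 N, or if a joint passes its speed limit or range.

## Working session

There is one attempt and no reset: what is moved stays moved. The work goes in short steps, Python scripts to look and compute and a shell command to move; the robot and the scene stay as the last step left them, time stands still between calls to the robot, and variables do not carry over. Pictures are saved under pics/ and viewed, at most 14 in all, crops included, and the job is handed in when it is done.

```bash
mkdir -p pics; python3 - <<'E'
from plant import *
import cv2
for n in("side","top"):
    cv2.imwrite(f"pics/{n}0.png",grab_frame(n)); print(n,camera_params(n))
print(camera_params("wrist"),state(),tips_ahead)
E
```

```text
side {'camera_matrix': array([[480.16932365,   0.        , 323.70516615],
       [  0.        , 480.16932365, 201.04032859],
       [  0.        ,   0.        ,   1.        ]]), 'k1': -0.08358653261838836, 'xyz': array([ 0.3554126 , -0.58781426,  0.6147214 ]), 'rotation': array([-0.38831978,  0.91238259, -0.12188904,  0.04368989])}
top {'camera_matrix': array([[379.93940648,   0.        , 313.82674271],
       [  0.        , 379.93940648, 201.40909081],
       [  0.        ,   0.        ,   1.        ]]), 'k1': -0.04526098082093635, 'xyz': array([ 0.39610762, -0.03945532,  0.79838536]), 'rotation': array([ 0.04695395, -0.69842779,  0.71296178, -0.04098118])}
{'camera_matrix': array([[330.82077759,   0.        , 317.55137703],
       [  0.        , 330.82077759, 201.16549942],
       [  0.        ,   0.        ,   1.        ]]), 'k1': -0.003126525633737926, 'xyz': array([0.21039927, 0.61975877, 0.38358061]), 'rotation': array([0.11821892, 0.83726742, 0.52886342, 0.07287694])} {'t': 0.1, 'q': array([ 1.04339605e+00,  1.24404903e-01,  1.65154531e+00, -2.72026380e-05,
        1.36749166e+00, -8.25798149e-02]), 'qvel': array([ 0.00104772, -0.00324483, -0.00375648,  0.00234709,  0.00038309,
        0.00124336]), 'joint_efforts': array([ 1.15523351e-03, -4.18885159e+01, -3.61094320e+01,  7.76786590e-02,
        4.61626227e-02, -3.79751168e-05]), 'ee_pos': array([0.27942877, 0.58624826, 0.22452794]), 'tcp_rot': array([-2.64941087e-04,  2.20578340e-01,  9.75368823e-01, -8.85937895e-04]), 'wrist_force': array([-0.02094632,  0.42656518,  0.0025837 ]), 'ft_torque': array([-0.03575868,  0.00629734, -0.00153548]), 'grasp_force': 0.0, 'width': 0.09524197119760197} 0.011
```

View pics/top0.png

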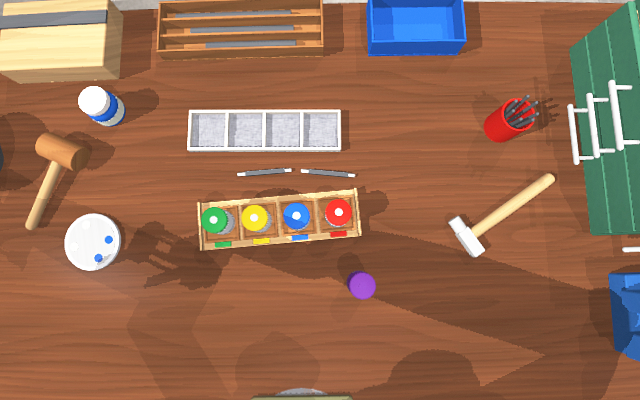

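View pics/side0.png

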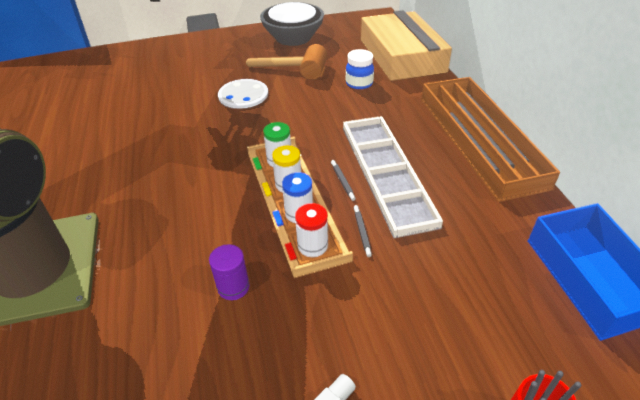

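The top view, with up = +x and left = +y, shows the lids from left to right: green (214,220), yellow (255,217), blue (296,215) and red (339,212). The empty white stand lies beyond the tray at (188..341, 110..151). The purple lidless cylinder at (362,285) is the look-alike and stays where it is. The tray is the nearer rack.

```bash
python3 - <<'E'
import cv2
a=cv2.imread("pics/top0.png")[100:255,180:370]; cv2.imwrite("pics/topc.png",cv2.resize(a,None,fx=3.8,fy=3.8,interpolation=2)[:600])
a=cv2.imread("pics/side0.png")[110:280,240:445]; cv2.imwrite("pics/sidec.png",cv2.resize(a,None,fx=3.5,fy=3.5,interpolation=2)[:600])
E
```

```text
(no output)
```

View pics/topc.png

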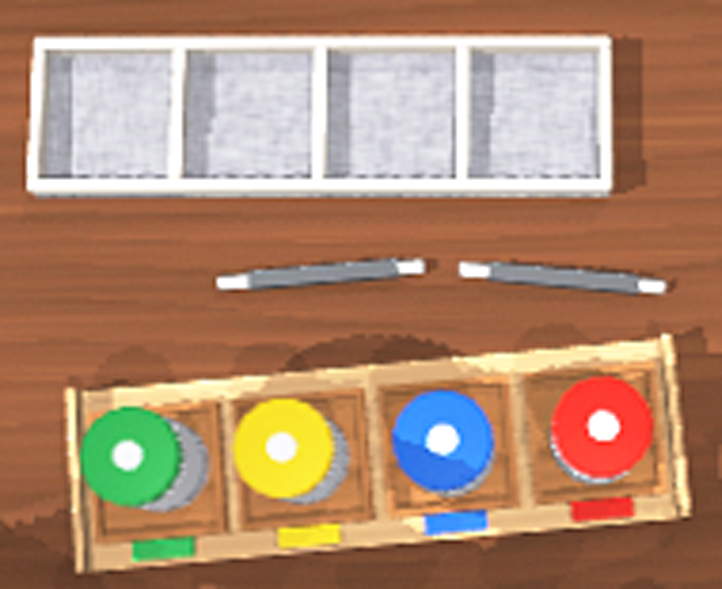

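View pics/sidec.png

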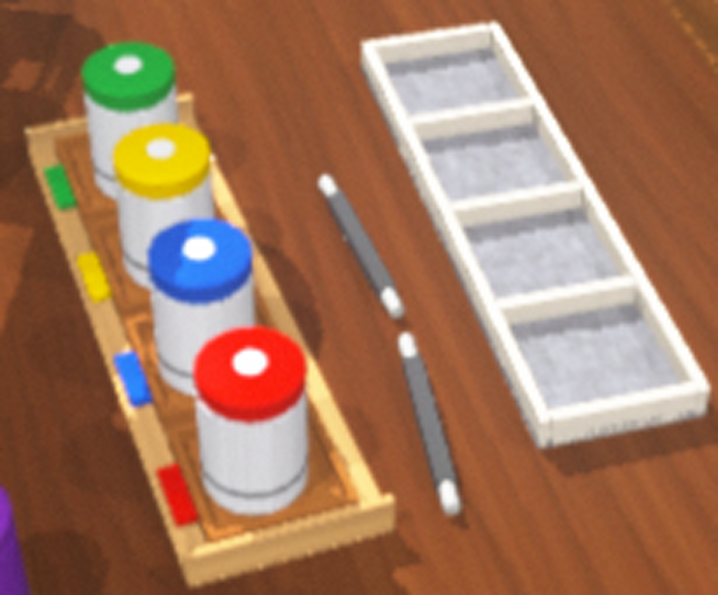

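The enlarged views show each lid's white centre dot. Top crop: G(127,455), Y(282,447), B(443,440), R(603,425). Side crop: G(128,65), Y(161,149), B(199,248), R(250,362). Stand top corners in the top crop: (36,38), (611,38), (611,188), (29,188). In the side crop: (497,25), (707,390), (543,422), (364,44). Each tag matches its caddy's lid colour.

```bash
cat > h.py <<'E'
import numpy as np,cv2
from scipy.spatial.transform import Rotation as R
from plant import *
def rot(q): return R.from_quat(np.r_[q[1:],q[0]])
def ray(cam,px):
    K=cam["camera_matrix"];d=(np.array(px,float)-K[:2,2])/np.diag(K)[:2]
    s=d.copy()
    for _ in range(20): s=d/(1+cam["k1"]*(s@s))
    v=rot(cam["rotation"]).apply([*s,1]); return cam["xyz"],v/np.linalg.norm(v)
def tri(c1,p1,c2,p2):
    a,u=ray(c1,p1);b,v=ray(c2,p2)
    s=np.linalg.lstsq(np.c_[u,-v],b-a,rcond=None)[0]
    P,Q=a+s[0]*u,b+s[1]*v
    return (P+Q)/2,np.linalg.norm(P-Q)
def atz(c,p,z):
    a,u=ray(c,p); return a+u*(z-a[2])/u[2]
def project(c,P):
    s=rot(c["rotation"]).inv().apply(np.array(P)-c["xyz"]);s=s[:2]/s[2];K=c["camera_matrix"]
    return s*(1+c["k1"]*(s@s))*np.diag(K)[:2]+K[:2,2]
E
python3 - <<'E'
from h import *
np.set_printoptions(precision=4,suppress=True)
T,S=camera_params("top"),camera_params("side")
t=lambda u,v:((u+.5)/3.8+179.5,(v+.5)/3.8+99.5)
s=lambda u,v:((u+.5)/3.5+239.5,(v+.5)/3.5+109.5)
for n,a,b,z in [("G",(127,455),(128,65),.086),("Y",(282,447),(161,149),.086),("B",(443,440),(199,248),.086),("R",(603,425),(250,362),.086),
 ("+x+y",(36,38),(497,25),.02),("+x-y",(611,38),(707,390),.02),("-x-y",(611,188),(543,422),.02),("-x+y",(29,188),(364,44),.02)]:
    print(n,*tri(T,t(*a),S,s(*b)),atz(T,t(*a),z),atz(S,s(*b),z))
st=state();print(rot(st["tcp_rot"]).as_matrix())
E
```

```text
G [0.4535 0.1562 0.0883] 0.002834890284723134 [0.4551 0.1568 0.086 ] [0.4525 0.1595 0.086 ]
Y [0.4559 0.079  0.0889] 0.002803767117472754 [0.4576 0.0793 0.086 ] [0.455  0.0826 0.086 ]
B [ 0.4578 -0.0007  0.0895] 0.0025291284011335624 [ 0.4594 -0.0006  0.086 ] [0.4572 0.0032 0.086 ]
R [ 0.4635 -0.0797  0.0887] 0.002991821652117593 [ 0.4652 -0.08    0.086 ] [ 0.4625 -0.0771  0.086 ]
+x+y [0.6959 0.2304 0.021 ] 0.0038791980832841235 [0.6983 0.2307 0.02  ] [0.6943 0.2313 0.02  ]
+x-y [ 0.687 -0.094  0.022] 0.0035628963544875004 [ 0.6897 -0.0945  0.02  ] [ 0.6862 -0.0926  0.02  ]
-x-y [ 0.6018 -0.0917  0.0214] 0.001875428525551908 [ 0.6031 -0.0919  0.02  ] [ 0.6014 -0.0906  0.02  ]
-x+y [0.6092 0.2317 0.022 ] 0.0025310917138204186 [0.611  0.2323 0.02  ] [0.6086 0.2342 0.02  ]
[[-0.9027  0.4303 -0.0009]
 [ 0.4303  0.9027 -0.0016]
 [ 0.0001 -0.0018 -1.    ]]
```

Measured heights agree with the text: lids about 0.088 against 0.086, stand about 0.0215 against 0.020. Lid spacing is about 79 mm and the stand measures 324 × 86 mm. The stand centre is (0.6485, 0.069), yaw −1.4°, which puts the pockets from left to right at (.6515,.189), (.6495,.109), (.6475,.029) and (.6455,−.051). I'll close along x and start with red.

The rows are not in the units I measure in: shifts go in shares of 0.6 m and turns go in shares of 4 rad. I convert before sending: -0.17 m / 0.6 = -0.2833, -0.029 m / 0.6 = -0.0483, 0.75 rad / 4 = 0.1875.

```bash
cat > go.py <<'E'
import sys
from h import *
g=np.array([float(v) for v in sys.argv[1:4]]); st=state(); r=rot(st["tcp_rot"]); y=r.as_matrix()[:,1]
print("tool shift",np.round(r.inv().apply(g-st["ee_pos"]),4),"turn",round(float(np.arctan2(y[1],y[0])-np.radians(2)),3),"z-axis",np.round(r.as_matrix()[:,2],4),"t",round(st["t"],2))
E
echo '[-0.0483,-0.0567,0,0.0375,-0.0967,-0.1133,0,0.075,-0.145,-0.17,0,0.1125,-0.1933,-0.2267,0,0.15,-0.2417,-0.2833,0,0.1875]' | python3 -m pendant
python3 go.py .46 -.08 .226
```

```text
t: 0.6
ee_pos: [0.3373, 0.369, 0.2251]
tcp_rot: [0.0, 0.565, 0.825, -0.0]
wrist_force: [1.0, 0.9, 0.6]
width: 0.0954
grasp_force: 0.0
tool shift [-0.463  -0.0482 -0.0007] turn 0.336 z-axis [-4.e-04 -6.e-04 -1.e+00] t 0.6
```

Converted, -0.225 m / 0.6 = -0.375, -0.045 m / 0.6 = -0.075, 0.336 rad / 4 = 0.084.

```bash
echo '[-0.075,-0.0083,0,0.0275,-0.15,-0.0167,0,0.055,-0.225,-0.025,0,0.084,-0.3,-0.0333,0,0.084,-0.375,-0.0417,0,0.084]' | python3 -m pendant | head -2
python3 go.py .4635 -.0797 .226
```

```text
t: 1.1
ee_pos: [0.3966, 0.1506, 0.2253]
tool shift [-0.2329  0.0575 -0.0006] turn 0.005 z-axis [ 0.e+00 -1.e-04 -1.e+00] t 1.1
```

Converted, -0.224 m / 0.6 = -0.3733, -0.18 m / 0.6 = -0.3.

```bash
echo '[-0.075,0.0183,0,0,-0.15,0.0367,0,0,-0.225,0.0567,0,0,-0.3,0.0767,0,0,-0.3733,0.0933,0,0]' | python3 -m pendant >/dev/null
echo '[0,0,0,0,0,0,0,0]' | python3 -m pendant | head -2
python3 go.py .4635 -.0797 .226
python3 - <<'E'
from h import *
c=camera_params("wrist");f=grab_frame("wrist");cv2.imwrite("pics/w1.png",f)
for P in [(.4635,-.0797,.0877),(.4578,-.0007,.0877),(.4559,.079,.0877),(.6475,.029,.006)]: print(project(c,P))
E
```

```text
t: 1.8
ee_pos: [0.4614, -0.0697, 0.225]
tool shift [-0.0101  0.0018 -0.001 ] turn 0.003 z-axis [-1.4e-03  9.0e-04 -1.0e+00] t 1.8
[318.79720127 203.71794416]
[315.78057511 116.28726703]
[317.03307956  13.89245162]
[491.59399345  92.90727529]
```

View pics/w1.png

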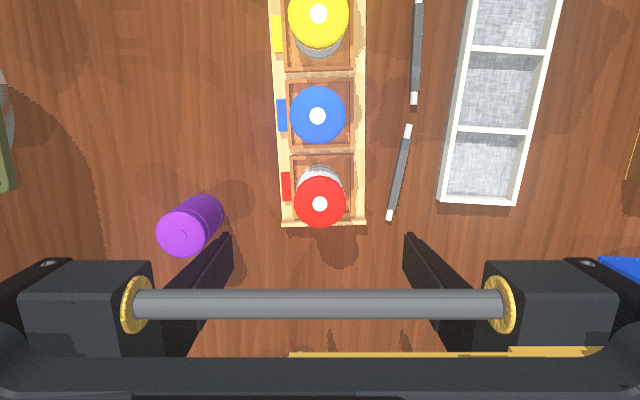

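The wrist view has the lid dots at R(320,204), B(317,116) and Y(318,14), within 1.5 px of my predictions, so the positions hold. The purple cylinder at (190,235) is outside the fingers' path. Next I align over red and descend.

Converted, 0.09 m / 0.6 = 0.15, 0.06 m / 0.6 = 0.1.

```bash
echo '[-0.0167,0.0033,0,0,-0.0167,0.0033,0.05,0,-0.0167,0.0033,0.1,0,-0.0167,0.0033,0.15,0,-0.0167,0.0033,0.15,0]' | python3 -m pendant >/dev/null
echo '[0,0,0,0,0,0,0,0]' | python3 -m pendant | head -2
python3 go.py .4635 -.0797 .047
```

```text
t: 2.55
ee_pos: [0.4654, -0.079, 0.1378]
tool shift [-0.0005 -0.0023  0.0908] turn 0.006 z-axis [ 0.0033 -0.001  -1.    ] t 2.55
```

Converted, 0.09 m / 0.6 = 0.15, 0.03 m / 0.6 = 0.05.

```bash
echo '[0,-0.0017,0.05,0,0,-0.0017,0.1,0,0,-0.0017,0.1333,0,0,-0.0017,0.15,0,0,-0.0017,0.15,0]' | python3 -m pendant | head -3
python3 go.py .4635 -.0797 .047
echo '[0,0,0,0,0,0,0,0,0,0,0,0,0,0,0,0,0,0,0,0]' | python3 -m pendant .03
```

```text
t: 3.05
ee_pos: [0.4632, -0.0791, 0.0458]
tcp_rot: [-0.0, 0.693, 0.721, -0.0]
tool shift [-0.0006  0.0003 -0.0012] turn 0.005 z-axis [-4.e-04  1.e-04 -1.e+00] t 3.05
t: 3.55
ee_pos: [0.4634, -0.0792, 0.0461]
tcp_rot: [0.0, 0.693, 0.721, 0.0]
wrist_force: [0.4, 0.1, 1.0]
width: 0.0603
grasp_force: 0.0
```

```bash
echo '[0,0,0,0,0,0,0,0,0,0,0,0,0,0,0,0,0,0,0,0]' | python3 -m pendant
echo '[0,0,-0.0167,0,0,0,-0.05,0,0,0,-0.1,0,0,0,-0.15,0,0,0,-0.2167,0]' | python3 -m pendant
python3 go.py .6515 .189 .2
```

```text
t: 4.05
ee_pos: [0.4632, -0.0791, 0.0457]
tcp_rot: [0.0, 0.693, 0.721, 0.0]
wrist_force: [0.4, 1.0, 1.1]
width: 0.0489
grasp_force: 30.0
t: 4.55
ee_pos: [0.4616, -0.0787, 0.1755]
tcp_rot: [-0.002, 0.693, 0.721, -0.001]
wrist_force: [1.0, -0.4, -2.0]
width: 0.0489
grasp_force: 30.0
tool shift [ 0.2599  0.2004 -0.0249] turn 0.005 z-axis [-0.0035  0.001  -1.    ] t 4.55
```

Converted, 0.15 m / 0.6 = 0.25, 0.115 m / 0.6 = 0.1917.

```bash
echo '[0.025,0.02,0,0,0.075,0.0583,0,0,0.1333,0.1017,0,0,0.1917,0.1467,0,0,0.25,0.1917,0,0]' | python3 -m pendant >/dev/null
echo '[0.0583,0.045,0,0,0.1083,0.0833,0,0,0.15,0.1167,0,0,0.175,0.135,0,0,0.1833,0.1417,0,0]' | python3 -m pendant >/dev/null
echo '[0,0,0,0,0,0,0,0]' | python3 -m pendant
python3 go.py .6515 .189 .0417
```

```text
t: 5.75
ee_pos: [0.652, 0.1879, 0.1755]
tcp_rot: [-0.0, 0.693, 0.721, -0.001]
wrist_force: [0.4, -1.2, -1.4]
width: 0.0491
grasp_force: 30.0
tool shift [ 0.0012 -0.0003  0.1338] turn 0.005 z-axis [-9.e-04 -6.e-04 -1.e+00] t 5.75
```

Converted, 0.11 m / 0.6 = 0.1833, 0.105 m / 0.6 = 0.175.

```bash
echo '[0.0017,0,0.05,0,0.0017,0,0.1,0,0.0017,0,0.15,0,0.0017,0,0.175,0,0.0017,0,0.1833,0]' | python3 -m pendant >/dev/null
echo '[0,0,0,0,0,0,0,0]' | python3 -m pendant |head -2
python3 go.py .6515 .189 .0417
python3 - <<'E'
from h import *
a=grab_frame("side")[80:250,250:460];b=grab_frame("top")[90:180,170:350]
cv2.imwrite("pics/p1.png",np.vstack([cv2.resize(a,(630,510)),]));cv2.imwrite("pics/p1t.png",cv2.resize(b,None,fx=4,fy=4))
E
```

```text
t: 6.45
ee_pos: [0.6538, 0.1897, 0.0677]
tool shift [-0.0006 -0.0024  0.026 ] turn 0.005 z-axis [ 3.e-03  6.e-04 -1.e+00] t 6.45
```

View pics/p1.png

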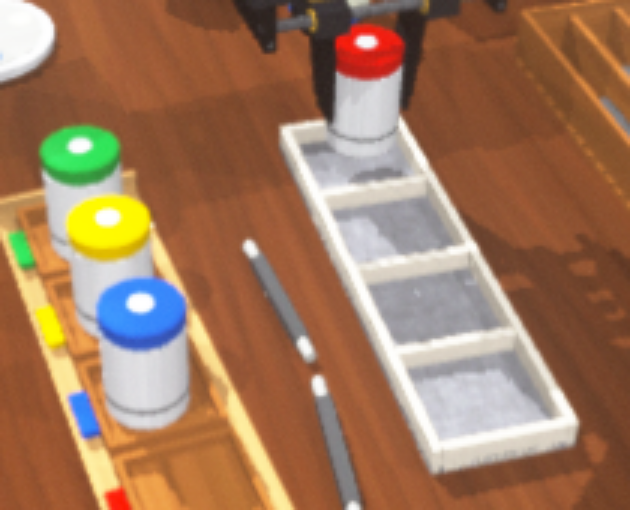

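The side crop shows red at (365,95) hanging over the left end pocket, upright and clear of the walls. I'll lower it slowly and watch the force.

Converted, 0.021 m / 0.6 = 0.035, 0.02 m / 0.6 = 0.0333.

```bash
echo '[0,-0.0017,0.01,0,0,-0.0017,0.02,0,0,-0.0017,0.0283,0,0,-0.0017,0.0333,0,0,-0.0017,0.035,0]' | python3 -m pendant | sed -n '2p;4p'
for i in 1; do echo '[0,0,0,0,0,0,0,0]' | python3 -m pendant | sed -n '2p;4p'; done
echo '[0,0,0.0017,0,0,0,0.0017,0]' | python3 -m pendant | sed -n '2p;4p'
echo '[0,0,0.0017,0,0,0,0.0017,0]' | python3 -m pendant | sed -n '2p;4p'
```

```text
ee_pos: [0.651, 0.1895, 0.0437]
wrist_force: [-0.6, 0.4, -2.4]
ee_pos: [0.6517, 0.1896, 0.0448]
wrist_force: [0.8, -0.2, -2.0]
ee_pos: [0.6516, 0.1896, 0.0438]
wrist_force: [0.1, -0.2, -1.0]
ee_pos: [0.6514, 0.1896, 0.0425]
wrist_force: [0.3, -0.2, -2.1]
```

Converted, 0.001 m / 0.6 = 0.0017.

```bash

echo '[0,0,0.0017,0,0,0,0.0017,0]' | python3 -m pendant | sed -n '2p;4p'
echo '[0,0,0.0012,0,0,0,0.0012,0]' | python3 -m pendant | sed -n '2p;4p'
```

```text
ee_pos: [0.6517, 0.1897, 0.0418]
wrist_force: [0.1, -0.2, -2.1]
ee_pos: [0.6517, 0.1897, 0.0417]
wrist_force: [-2.5, -0.1, 3.5]
```

Contact at z 0.0417, with force up from −2 to +3.5 N. Releasing, lifting, and going to blue.

Converted, -0.12 m / 0.6 = -0.2, -0.08 m / 0.6 = -0.1333.

```bash

echo '[0,0,0,0,0,0,0,0,0,0,0,0,0,0,0,0,0,0,0,0]' | python3 -m pendant .095 | sed -n '2p;4,5p'
echo '[0,0,-0.0167,0,0,0,-0.0667,0,0,0,-0.1333,0,0,0,-0.2,0,0,0,-0.2,0]' | python3 -m pendant | sed -n '2p;4,5p'
python3 go.py .4578 -.0007 .162
```

```text
ee_pos: [0.6515, 0.1896, 0.0408]
wrist_force: [-0.1, -0.0, 0.1]
width: 0.0834
ee_pos: [0.6559, 0.1906, 0.1705]
wrist_force: [0.8, 0.3, 1.0]
width: 0.095
tool shift [-0.1832 -0.2057  0.0052] turn 0.005 z-axis [ 0.0141  0.003  -0.9999] t 9.05
```

Converted, -0.163 m / 0.6 = -0.2717, -0.148 m / 0.6 = -0.2467.

```bash

echo '[-0.0467,-0.0517,0,0,-0.0967,-0.1067,0,0,-0.1467,-0.1617,0,0,-0.1967,-0.2167,0,0,-0.2467,-0.2717,0,0]' | python3 -m pendant >/dev/null
echo '[-0.0417,-0.0467,0,0,-0.0583,-0.0633,0,0,-0.0583,-0.0633,0,0,-0.0583,-0.0633,0,0]' | python3 -m pendant | sed -n '2p;4,5p'
python3 go.py .4578 -.0007 .047
```

```text
ee_pos: [0.4589, -0.001, 0.1615]
wrist_force: [-0.4, 0.5, 0.6]
width: 0.095
tool shift [ 0.0003 -0.0013  0.1145] turn 0.005 z-axis [ 1.5e-03  4.0e-04 -1.0e+00] t 9.95
```

Converted, 0.115 m / 0.6 = 0.1917, 0.108 m / 0.6 = 0.18.

```bash

echo '[0,-0.0017,0.05,0,0,-0.0017,0.1,0,0,-0.0017,0.15,0,0,-0.0017,0.18,0,0,-0.0017,0.1917,0]' | python3 -m pendant >/dev/null
echo '[0,0,0,0,0,0,0,0]' | python3 -m pendant | sed -n '2p;4,5p'
python3 go.py .4578 -.0007 .047
echo '[0,0,0,0,0,0,0,0,0,0,0,0,0,0,0,0,0,0,0,0]' | python3 -m pendant .03 >/dev/null
echo '[0,0,0,0,0,0,0,0,0,0,0,0,0,0,0,0]' | python3 -m pendant | sed -n '2p;4,6p'
```

```text
ee_pos: [0.4583, -0.001, 0.047]
wrist_force: [0.1, 0.5, 1.0]
width: 0.0952
tool shift [ 0.0003 -0.0005 -0.    ] turn 0.006 z-axis [ 1.6e-03 -1.0e-04 -1.0e+00] t 10.65
ee_pos: [0.4571, -0.0013, 0.046]
wrist_force: [0.7, -0.3, -0.4]
width: 0.0492
grasp_force: 30.0
```

Converted, -0.115 m / 0.6 = -0.1917, -0.1 m / 0.6 = -0.1667.

```bash

echo '[0,0,-0.0167,0,0,0,-0.05,0,0,0,-0.1083,0,0,0,-0.1667,0,0,0,-0.1917,0]' | python3 -m pendant >/dev/null
echo '[0,0,0,0,0,0,0,0]' | python3 -m pendant | sed -n '2p;4,6p'
python3 go.py .6495 .109 .0417
```

```text
ee_pos: [0.4562, -0.0012, 0.1597]
wrist_force: [-0.3, 0.3, -3.3]
width: 0.0496
grasp_force: 30.0
tool shift [0.1024 0.1978 0.1176] turn 0.005 z-axis [-1.9e-03  2.0e-04 -1.0e+00] t 12.25
```

Converted, 0.153 m / 0.6 = 0.255, 0.118 m / 0.6 = 0.1967.

```bash

echo '[0.0117,0.0233,0,0,0.0417,0.08,0,0,0.0717,0.1383,0,0,0.1017,0.1967,0,0,0.1317,0.255,0,0]' | python3 -m pendant >/dev/null
echo '[0.0233,0.045,0,0,0.0367,0.07,0,0,0.0383,0.0733,0,0,0.0383,0.0733,0,0,0.0383,0.0733,0,0]' | python3 -m pendant | sed -n '2p;4,6p'
python3 go.py .6495 .109 .0417
```

```text
ee_pos: [0.6483, 0.108, 0.1593]
wrist_force: [-0.2, 0.3, -1.5]
width: 0.0493
grasp_force: 30.0
tool shift [0.001  0.0016 0.1176] turn 0.005 z-axis [-3.1e-03 -4.0e-04 -1.0e+00] t 13.25
```

Converted, 0.108 m / 0.6 = 0.18, 0.1 m / 0.6 = 0.1667.

```bash

echo '[0.0017,0.0017,0.0333,0,0.0017,0.0017,0.0833,0,0.0017,0.0017,0.1333,0,0.0017,0.0017,0.1667,0,0.0017,0.0017,0.18,0]' | python3 -m pendant >/dev/null
echo '[0,0,0.0067,0,0,0,0.0067,0,0,0,0.0067,0,0,0,0.0067,0]' | python3 -m pendant | sed -n '2p;4,6p'
python3 go.py .6495 .109 .0417
```

```text
ee_pos: [0.6518, 0.1096, 0.0507]
wrist_force: [0.1, -0.6, -2.1]
width: 0.0496
grasp_force: 30.0
tool shift [-0.0005 -0.0023  0.009 ] turn 0.005 z-axis [ 2.7e-03  2.0e-04 -1.0e+00] t 14.15
```

Converted, 0.004 m / 0.6 = 0.0067, 0.002 m / 0.6 = 0.0033.

```bash

echo '[0,-0.0017,0.0033,0,0,-0.0017,0.0067,0,0,-0.0017,0.0067,0,0,-0.0017,0.0067,0]' | python3 -m pendant | sed -n '2p;4p'
echo '[0,0,0.0017,0,0,0,0.0017,0]' | python3 -m pendant | sed -n '2p;4p'
echo '[0,0,0.0017,0,0,0,0.0017,0]' | python3 -m pendant | sed -n '2p;4p'
```

```text
ee_pos: [0.6496, 0.1095, 0.0447]
wrist_force: [-0.0, -0.8, -1.3]
ee_pos: [0.6496, 0.1095, 0.0438]
wrist_force: [0.7, -0.7, -1.1]
ee_pos: [0.6496, 0.1095, 0.0428]
wrist_force: [0.0, -0.1, -3.0]
```

Converted, 0.0007 m / 0.6 = 0.0012.

```bash

echo '[0,0,0.0012,0,0,0,0.0012,0]' | python3 -m pendant | sed -n '2p;4p'
echo '[0,0,0.0008,0,0,0,0.0008,0]' | python3 -m pendant | sed -n '2p;4p'
```

```text
ee_pos: [0.6497, 0.1095, 0.0421]
wrist_force: [-0.3, -0.5, -2.8]
ee_pos: [0.6497, 0.1095, 0.042]
wrist_force: [-0.4, -0.1, -0.2]
```

Converted, 0.0005 m / 0.6 = 0.0008.

```bash

echo '[0,0,0.0008,0,0,0,0.0008,0]' | python3 -m pendant | sed -n '2p;4p'
```

```text
ee_pos: [0.6498, 0.1095, 0.042]
wrist_force: [-2.6, -0.3, 3.1]
```

Contact at 0.042. Releasing and going to yellow.

Converted, -0.12 m / 0.6 = -0.2, -0.11 m / 0.6 = -0.1833.

```bash

echo '[0,0,0,0,0,0,0,0,0,0,0,0,0,0,0,0,0,0,0,0]' | python3 -m pendant .095 | sed -n '2p;4,5p'
echo '[0,0,-0.0167,0,0,0,-0.0667,0,0,0,-0.1333,0,0,0,-0.1833,0,0,0,-0.2,0]' | python3 -m pendant >/dev/null
echo '[0,0,0,0,0,0,0,0,0,0,0,0]' | python3 -m pendant | sed -n '2p;4,5p'
python3 go.py .4559 .079 .047
```

```text
ee_pos: [0.6498, 0.1095, 0.0412]
wrist_force: [0.1, -0.3, 0.3]
width: 0.0841
ee_pos: [0.6483, 0.1094, 0.1584]
wrist_force: [-0.8, 0.4, -0.4]
width: 0.0951
tool shift [-0.0226 -0.193   0.1123] turn 0.005 z-axis [-4.4e-03 -4.0e-04 -1.0e+00] t 16.85
```

Converted, -0.194 m / 0.6 = -0.3233, -0.172 m / 0.6 = -0.2867.

```bash

echo '[-0.0083,-0.0717,0,0,-0.0167,-0.1433,0,0,-0.025,-0.215,0,0,-0.0333,-0.2867,0,0,-0.0383,-0.3233,0,0]' | python3 -m pendant >/dev/null
echo '[0,0,0,0,0,0,0,0,0,0,0,0]' | python3 -m pendant | sed -n '2p;4,5p'
python3 go.py .4559 .079 .047
```

```text
ee_pos: [0.4575, 0.0788, 0.161]
wrist_force: [-0.5, -0.1, 0.6]
width: 0.0951
tool shift [ 0.0002 -0.0016  0.114 ] turn 0.005 z-axis [-4.e-04  0.e+00 -1.e+00] t 17.65
```

Converted, 0.115 m / 0.6 = 0.1917, 0.108 m / 0.6 = 0.18.

```bash

echo '[0,-0.0017,0.05,0,0,-0.0017,0.1,0,0,-0.0017,0.15,0,0,-0.0017,0.18,0,0,-0.0017,0.1917,0]' | python3 -m pendant >/dev/null
echo '[0,0,0,0,0,0,0,0]' | python3 -m pendant | sed -n '2p;4,5p'
python3 go.py .4559 .079 .047
echo '[0,0,0,0,0,0,0,0,0,0,0,0,0,0,0,0,0,0,0,0]' | python3 -m pendant .03 >/dev/null
echo '[0,0,0,0,0,0,0,0,0,0,0,0,0,0,0,0]' | python3 -m pendant | sed -n '2p;4,6p'
```

```text
ee_pos: [0.457, 0.0788, 0.0471]
wrist_force: [-0.2, -0.4, 0.8]
width: 0.0952
tool shift [ 0.0002 -0.0011  0.0001] turn 0.005 z-axis [ 1.2e-03  1.0e-04 -1.0e+00] t 18.35
ee_pos: [0.4559, 0.0787, 0.0463]
wrist_force: [0.8, -0.7, -0.8]
width: 0.0491
grasp_force: 30.0
```

```bash

echo '[0,0,-0.0167,0,0,0,-0.05,0,0,0,-0.1083,0,0,0,-0.1667,0,0,0,-0.1917,0]' | python3 -m pendant >/dev/null
echo '[0,0,0,0,0,0,0,0]' | python3 -m pendant | sed -n '2p;4,6p'
python3 go.py .6475 .029 .0417
```

```text
ee_pos: [0.455, 0.0787, 0.16]
wrist_force: [-0.9, 0.0, -2.8]
width: 0.0493
grasp_force: 30.0
tool shift [-0.0573  0.1906  0.118 ] turn 0.005 z-axis [-1.8e-03 -1.0e-04 -1.0e+00] t 19.95
```

Converted, 0.148 m / 0.6 = 0.2467, 0.115 m / 0.6 = 0.1917.

```bash

echo '[-0.0067,0.0233,0,0,-0.0233,0.0767,0,0,-0.04,0.135,0,0,-0.0567,0.1917,0,0,-0.0733,0.2467,0,0]' | python3 -m pendant >/dev/null
echo '[-0.0133,0.0433,0,0,-0.02,0.065,0,0,-0.0217,0.07,0,0,-0.0217,0.07,0,0,-0.0217,0.07,0,0]' | python3 -m pendant | sed -n '2p;4,6p'
python3 go.py .6475 .029 .0417
```

```text
ee_pos: [0.6465, 0.0296, 0.1597]
wrist_force: [-0.1, -0.2, -1.7]
width: 0.0493
grasp_force: 30.0
tool shift [-0.0007  0.0013  0.118 ] turn 0.005 z-axis [-2.9e-03  2.0e-04 -1.0e+00] t 20.95
```

```bash

echo '[-0.0017,0,0.0333,0,-0.0017,0,0.0833,0,-0.0017,0,0.1333,0,-0.0017,0,0.1667,0,-0.0017,0,0.18,0]' | python3 -m pendant >/dev/null
echo '[0,0,0.0067,0,0,0,0.01,0,0,0,0.0117,0,0,0,0.0117,0,0,0,0.0117,0]' | python3 -m pendant | sed -n '2p;4p'
echo '[0,0,0,0,0,0,0,0]' | python3 -m pendant | sed -n '2p;4p'
python3 go.py .6475 .029 .0417
```

```text
ee_pos: [0.6486, 0.0283, 0.0473]
wrist_force: [-0.4, -0.8, -1.9]
ee_pos: [0.6482, 0.0284, 0.0466]
wrist_force: [0.8, 0.0, -2.0]
tool shift [ 0.0007 -0.0006  0.0049] turn 0.005 z-axis [ 5.e-04 -0.e+00 -1.e+00] t 22.15
```

Converted, 0.003 m / 0.6 = 0.005, 0.002 m / 0.6 = 0.0033.

```bash

echo '[0,-0.0008,0.0033,0,0,-0.0008,0.005,0,0,-0.0008,0.005,0]' | python3 -m pendant | sed -n '2p;4p'
echo '[0,0,0.0017,0,0,0,0.0017,0]' | python3 -m pendant | sed -n '2p;4p'
echo '[0,0,0.0008,0,0,0,0.0008,0]' | python3 -m pendant | sed -n '2p;4p'
```

```text
ee_pos: [0.6472, 0.0284, 0.0428]
wrist_force: [0.4, 0.5, -2.3]
ee_pos: [0.6476, 0.0284, 0.0424]
wrist_force: [-0.2, -0.8, -1.8]
ee_pos: [0.6476, 0.0284, 0.0423]
wrist_force: [-2.8, -0.6, 2.0]
```

Contact at 0.0423. Releasing and going to green.

Converted, -0.12 m / 0.6 = -0.2, -0.11 m / 0.6 = -0.1833.

```bash

echo '[0,0,0,0,0,0,0,0]' | python3 -m pendant | sed -n '2p;4p'
echo '[0,0,0,0,0,0,0,0,0,0,0,0,0,0,0,0,0,0,0,0]' | python3 -m pendant .095 | sed -n '2p;4,5p'
echo '[0,0,-0.0167,0,0,0,-0.0667,0,0,0,-0.1333,0,0,0,-0.1833,0,0,0,-0.2,0]' | python3 -m pendant >/dev/null
echo '[0,0,0,0,0,0,0,0,0,0,0,0]' | python3 -m pendant | sed -n '2p;4,5p'
python3 go.py .4535 .1562 .047
```

```text
ee_pos: [0.6476, 0.0283, 0.0423]
wrist_force: [-2.8, -0.3, 4.1]
ee_pos: [0.6475, 0.0283, 0.0416]
wrist_force: [-0.3, 0.4, -0.1]
width: 0.0837
ee_pos: [0.646, 0.0284, 0.1589]
wrist_force: [0.1, 0.4, -0.1]
width: 0.095
tool shift [ 0.1354 -0.1867  0.1128] turn 0.005 z-axis [-4.4e-03  1.0e-04 -1.0e+00] t 24.35
```

Converted, -0.174 m / 0.6 = -0.29, -0.14 m / 0.6 = -0.2333.

```bash

echo '[0.0417,-0.0583,0,0,0.0833,-0.1167,0,0,0.125,-0.175,0,0,0.1667,-0.2333,0,0,0.2083,-0.29,0,0]' | python3 -m pendant >/dev/null
echo '[0.0167,-0.0217,0,0,0.0167,-0.0217,0,0,0.0167,-0.0217,0,0,0.0167,-0.0217,0,0]' | python3 -m pendant | sed -n '2p;4,5p'
python3 go.py .4535 .1562 .047
```

```text
ee_pos: [0.4562, 0.1551, 0.1616]
wrist_force: [0.1, 0.3, 0.6]
width: 0.0948
tool shift [ 0.0012 -0.0027  0.1146] turn 0.004 z-axis [-1.e-04 -4.e-04 -1.e+00] t 25.25
```

Converted, 0.115 m / 0.6 = 0.1917, 0.108 m / 0.6 = 0.18.

```bash

echo '[0.0017,-0.0042,0.05,0,0.0017,-0.0042,0.1,0,0.0017,-0.0042,0.15,0,0.0017,-0.0042,0.18,0,0.0017,-0.0042,0.1917,0]' | python3 -m pendant >/dev/null
echo '[0,0,0,0,0,0,0,0]' | python3 -m pendant | sed -n '2p;4,5p'
python3 go.py .4535 .1562 .047
echo '[0,0,0,0,0,0,0,0,0,0,0,0,0,0,0,0,0,0,0,0]' | python3 -m pendant .03 >/dev/null
echo '[0,0,0,0,0,0,0,0,0,0,0,0,0,0,0,0]' | python3 -m pendant | sed -n '2p;4,6p'
```

```text
ee_pos: [0.4539, 0.1565, 0.0477]
wrist_force: [0.0, -0.2, 0.0]
width: 0.0948
tool shift [-0.0003 -0.0004  0.0007] turn 0.004 z-axis [ 1.5e-03  3.0e-04 -1.0e+00] t 25.95
ee_pos: [0.4527, 0.1567, 0.0467]
wrist_force: [0.3, -0.1, -0.5]
width: 0.0491
grasp_force: 30.0
```

Converted, -0.115 m / 0.6 = -0.1917, -0.1 m / 0.6 = -0.1667.

```bash

echo '[0,0,-0.0167,0,0,0,-0.05,0,0,0,-0.1083,0,0,0,-0.1667,0,0,0,-0.1917,0]' | python3 -m pendant >/dev/null
echo '[0,0,0,0,0,0,0,0]' | python3 -m pendant | sed -n '2p;4,6p'
python3 go.py .6455 -.051 .0425
```

```text
ee_pos: [0.452, 0.1565, 0.1606]
wrist_force: [-0.6, -0.0, -2.1]
width: 0.049
grasp_force: 30.0
tool shift [-0.215   0.1852  0.1179] turn 0.005 z-axis [-1.5e-03 -4.0e-04 -1.0e+00] t 27.55
```

Converted, -0.122 m / 0.6 = -0.2033, 0.105 m / 0.6 = 0.175.

```bash

echo '[-0.02,0.0167,0,0,-0.0633,0.055,0,0,-0.11,0.095,0,0,-0.1567,0.135,0,0,-0.2033,0.175,0,0]' | python3 -m pendant >/dev/null
echo '[-0.0467,0.04,0,0,-0.0933,0.08,0,0,-0.1317,0.1133,0,0,-0.15,0.1283,0,0,-0.155,0.1333,0,0]' | python3 -m pendant >/dev/null
echo '[0,0,0,0,0,0,0,0,0,0,0,0]' | python3 -m pendant | sed -n '2p;4,6p'
python3 go.py .6455 -.051 .0425
```

```text
ee_pos: [0.6455, -0.0497, 0.1617]
wrist_force: [-0.2, 0.7, -1.7]
width: 0.0491
grasp_force: 30.0
tool shift [-0.0013  0.      0.1192] turn 0.006 z-axis [-4.e-04  2.e-04 -1.e+00] t 28.85
```

Converted, 0.108 m / 0.6 = 0.18, 0.1 m / 0.6 = 0.1667.

```bash

echo '[-0.0017,0,0.0333,0,-0.0017,0,0.0833,0,-0.0017,0,0.1333,0,-0.0017,0,0.1667,0,-0.0017,0,0.18,0]' | python3 -m pendant >/dev/null
echo '[0,0,0.005,0,0,0,0.0083,0,0,0,0.01,0,0,0,0.01,0,0,0,0.01,0]' | python3 -m pendant | sed -n '2p;4p'
echo '[0,0,0,0,0,0,0,0]' | python3 -m pendant | sed -n '2p;4p'
python3 go.py .6455 -.051 .0425
```

```text
ee_pos: [0.6468, -0.0519, 0.0488]
wrist_force: [-0.4, -0.9, -1.8]
ee_pos: [0.6463, -0.0519, 0.0481]
wrist_force: [-0.2, -0.1, -1.4]
tool shift [ 0.0009 -0.0008  0.0055] turn 0.005 z-axis [ 4.e-04 -1.e-04 -1.e+00] t 30.05
```

Converted, 0.0035 m / 0.6 = 0.0058, 0.002 m / 0.6 = 0.0033.

```bash

echo '[0,-0.0008,0.0033,0,0,-0.0008,0.0058,0,0,-0.0008,0.0058,0]' | python3 -m pendant | sed -n '2p;4p'
echo '[0,0,0.0017,0,0,0,0.0017,0]' | python3 -m pendant | sed -n '2p;4p'
echo '[0,0,0.0012,0,0,0,0.0012,0]' | python3 -m pendant | sed -n '2p;4p'
```

```text
ee_pos: [0.6453, -0.0518, 0.0437]
wrist_force: [0.1, -0.1, -1.3]
ee_pos: [0.6456, -0.0518, 0.043]
wrist_force: [-0.3, 0.7, -2.3]
ee_pos: [0.6458, -0.0518, 0.0428]
wrist_force: [-0.5, 0.3, -1.0]
```

```bash

echo '[0,0,0.0007,0,0,0,0.0007,0]' | python3 -m pendant | sed -n '2p;4p'
```

```text
ee_pos: [0.6458, -0.0518, 0.0427]
wrist_force: [-2.1, -0.6, 2.4]
```

Contact at 0.0427. Releasing, retreating and checking.

Converted, -0.15 m / 0.6 = -0.25, -0.12 m / 0.6 = -0.2.

```bash

echo '[0,0,0,0,0,0,0,0,0,0,0,0,0,0,0,0,0,0,0,0]' | python3 -m pendant .095 | sed -n '2p;4,5p'
echo '[0,0,-0.0167,0,0,0,-0.0667,0,0,0,-0.1333,0,0,0,-0.2,0,0,0,-0.25,0]' | python3 -m pendant >/dev/null
echo '[-0.05,0,0,0,-0.1,0,0,0,-0.15,0,0,0,-0.2,0,0,0,-0.25,0,0,0]' | python3 -m pendant >/dev/null
echo '[-0.05,0,0,0,-0.0833,0,0,0,-0.0833,0,0,0,-0.0833,0,0,0,-0.0833,0,0,0]' | python3 -m pendant | sed -n '1,2p;4,5p'
python3 - <<'E'
from h import *
b=grab_frame("top")[80:260,170:380];a=grab_frame("side")[80:280,210:460]
cv2.imwrite("pics/e1.png",cv2.resize(b,None,fx=3.3,fy=3.3,interpolation=2));cv2.imwrite("pics/e2.png",cv2.resize(a,None,fx=2.9,fy=2.9,interpolation=2))
E
```

```text
ee_pos: [0.6457, -0.0518, 0.042]
wrist_force: [-0.2, -0.4, 0.2]
width: 0.0838
t: 32.95
ee_pos: [0.6538, -0.2505, 0.1923]
wrist_force: [0.3, -0.1, -0.3]
width: 0.095
```

View pics/e1.png

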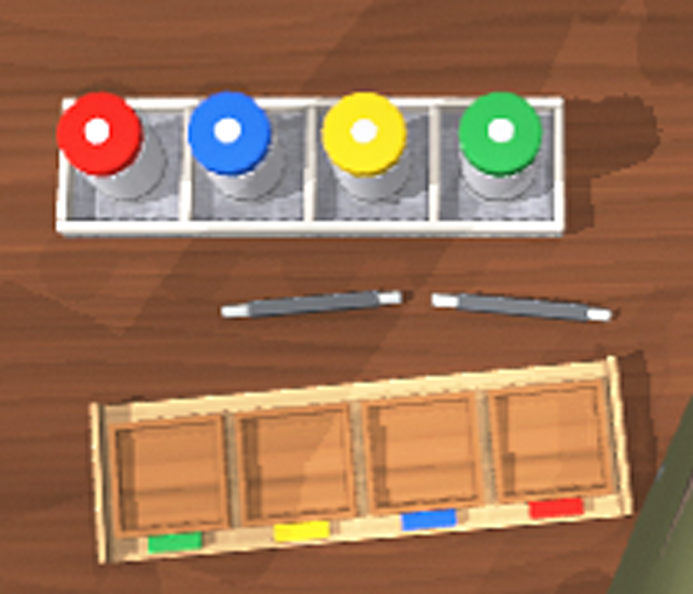

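View pics/e2.png

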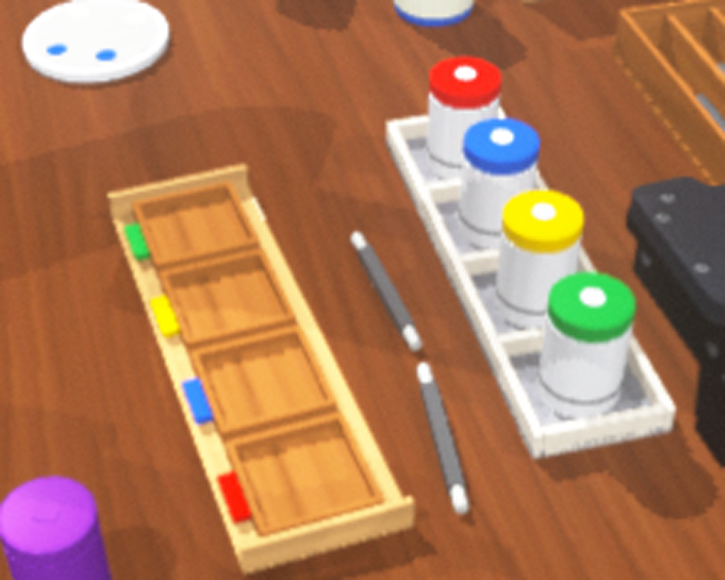

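The top crop shows red (98,131), blue (228,130), yellow (363,131) and green (501,130) in the stand from left to right. That is the reverse of the tray tags. The side crop shows all four upright within their pockets, the purple look-alike untouched, and the arm clear.

```bash
python3 -c "
from plant import *
print(close_job())"
```

```text
the job is handed in; nothing more can be done
None
```

The job is handed in: the four caddies stand upright in the white stand in reverse order (red, blue, yellow, green from the left), each lowered to its pocket floor before release; the purple look-alike was left alone, and it took about 33 s.

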